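Make up the short row in the cheese press and hold the plate flush

ROBOT

A 7-joint arm with a two-finger parallel gripper is mounted at the origin on the work surface. World frame = base frame: x ahead of the robot, y to its left, z up, the work surface at z = 0. Lengths are in m, angles in rad, forces in N, time in s.
With the tool pointing down it reaches from about 0.425 to 0.825 m from the base axis. Payload 3.6 kg.
Tool frame: the origin (TCP) lies midway between the tips of the shut fingers; the grasp point (between the pads) lies 19 mm behind it; z points along the fingers, x is the direction in which the jaws open and shut, and the axes are right-handed (so a half turn about z gives the same grasp; the last joint's range is limited). The gripper opens to 85 mm and grips with 20 to 120 N. Pads are 22 mm wide; open, the fingers measure 114 mm over their backs; the gripper's body (76 mm by 85 mm) begins 54 mm behind the grasp point. The pads swing forward as they close: fully open they stand 13 mm farther back than shut.
Start: joints at [-1.212, 0.615, -0.013, 1.423, 0.008, 1.103, -0.04], TCP at [0.245, 0.602, 0.231] pointing down, gripper open.
Joint ranges: [-3.12, 3.12], [-0.3, 2.06], [-1.34, 1.32], [0.26, 2.42], [-1.36, 4.5], [0.01, 1.98], [-2.84, 2.84]. Speed limits (rad/s): [2.79, 2.79, 3.14, 3.14, 3.14, 3.14, 3.14].

INTERFACE

Orientations are given as a unit quaternion [w, x, y, z].
In Python, from workcell import manip gives the robot as it stands. The module is installed in compiled form; this text tells all that it offers.
- The arm moves only by the tool arm_command, never from a script. Its argument "targets" is text: rows parted by semicolons, each of 4 numbers parted by spaces: the shift along the world's x, y, z in cm, then the turn about the world's z in degrees. In form: dx dy dz twist; .... A call has 1 to 20 rows; each row is the pose to reach, as a shift and turn from the pose commanded when the call began; what a row does not reach only later rows make up. A row lasts 1/10 s, in which the tool goes at most 50 mm and 8.59 degrees, less where a joint would pass 70% of its speed; a pose out of reach is approached as far as the arm can. A call with a gripper value outside its range is refused whole. "grip" is the finger opening in cm, from 0 to 8.54, set as the call begins (left out, the last holds). The fingers move at their own pace and stop on an object; "grip_force" is the grip in N (left out, the last holds). Time passes only in rows, so rows that repeat a pose let the fingers close. It gives the time, the measured TCP pose, the force and the opening at its end, in the units of the state.
- manip.state(): the state, without advancing time (a new reading comes with each control period).
- manip.get_image(name): name is "side" or "top" or "wrist"; returns (picture, depth): 480x640x3 uint8, blue, green, red; 480x640 float32, m along the optical axis (not along the pixel's ray), 0 where there is no reading.
- manip.camera_model(name): a dict with "intrinsics" (3x3 intrinsics, pixels), "distortion" ([k1, k2, p1, p2, k3] as OpenCV has them; the pictures are not rectified), "cam_to_world" (4x4, takes a point from camera to world coordinates). Camera axes: x right, y down, z forward; pixel columns grow to the right and rows downward; lengths in m; the calibration is good to about 2 mm. A picture is of the moment at which its call begins: read the wrist's pose just before it. camera_model takes no time and is no camera call; for the wrist camera it gives the pose at the moment of the call.
- manip.finish_job(): hands the job in, once; it reports no verdict.
The state is a dict: "clock": time; "joint_positions": joint angles; "qd": joint speeds; "joint_torque": joint torques, N m; "tcp_pos": TCP position; "tool_rot": TCP orientation; "force": force on the tool from outside, world axes, zero at the start; "ft_torque": the same for the moment, N m; "finger_gap": opening from 0.0 (shut) to 1.0 (fully open).
Only numpy, scipy, OpenCV 4.12 (cv2) and the standard library are available. Lean on these libraries where they do the work, as an engineer would, in place of code of your own. Each camera call takes 0.05 s, during which the arm holds its last target. There are 200 camera calls.

TASK

One small white mould has fallen over in the twin-row cheese press: stand it upright again in its own row, then slide the blue filler block down into that row, where the gap is now wide enough, so that both rows are equally long. Then push the press plate by its black handle firmly until it lies flush and tight against both rows, and finish while still holding it pressed there against its return spring; keep the other moulds in the press standing, and leave the spare mould, the small red cheese and the amber jar beside the press where they are.

Things in the scene. Friction and masses are not known exactly. Their poses are not given: they have to be found in the camera images.
- press: Stainless table-top cheese press, fixed. Origin on the table under the bed; z up, y along the two rows towards the end stop, x across the rows. Bed 240 mm wide (x -120 to 120), y -280 to +160, its top at z 30 mm. At the end away from the stop stands the air cylinder's frame, y -183 to -197, top at z 115 mm, with the cylinder behind it. One row, drawn at random, is complete at the start.
- stop (a point): Foot of the fixed end stop's face, mid-width, on the bed (press x 0, y +130, z 30 mm); axes as the press. The stop is 220 mm wide, 66 mm high above the bed. A row is complete when it is 150 mm long from this face: small mould 50 + long mould 100, or small 50 + small 50 + filler 50.
- lane_l (a point): Centre line of one row on the bed (press x -58, y +55, z 30 mm), axes as the press. Low guide rails, 8 mm above the bed and 5 mm thick, leave 62 mm of width for the row, from press y -70 to +130 mm.
- lane_r (a point): The same for the other row, at press x +58 mm.
- ram (a joint): Slide of the press head (crosshead with handle and press plate) along the press's +y; 0 = parked, back stop; grows as it is pushed towards the rows, in m. Against two full, closed-up rows it stands at 0.027. A return spring pulls it back with 4 N at 0, rising to about 7 N there, so it must be held. Pushing the rows together adds a few N; a firm hand push of 20 to 25 N in all is right.
- handle (a point): Middle of the black bow handle's round grip bar on the press head: bar 14 mm thick, 110 mm long along the press's x, at z 130 mm, 62 mm behind (-y) the plate's front face. It can be pinched from above across the bar (fingers closing along the press's y). It moves with joint ram and does not swivel.
- plate: White press plate on the head, 190 wide (x) x 12 thick (y) x 56 mm high, top at z 96 mm, swivelling freely by up to 0.05 rad about the vertical through its origin so that it settles on both rows. Origin 18 mm behind its front face, z 68 mm; y points at the rows. Parked, its front face is at press y -47 mm.
- mould_fallen: The fallen small mould: white perforated plastic, closed, full of curd, 56 (x) x 50 (y) x 70 mm (z), about 0.25 kg; origin at its centre; z points to its lid end (a dark line runs round it 13 mm below the lid's top). It lies in its lane with the lid towards the press plate and 50 mm high, its 56 mm width across the lane. Standing on the bed its centre is at z 65 mm.
- filler: Blue plastic filler block, 56 (x) x 50 (y) x 70 mm (z), about 0.19 kg, standing on the table left or right of the press at any yaw within 0.7 rad of the world's; origin at its centre, z up. Its 56 mm goes across the lane and its 50 mm along it. Standing in the press its centre is at z 65 mm.
- mould_long: Long white mould, 56 (x) x 100 (y) x 70 mm (z), about 0.48 kg, standing in the complete row, next to the plate; origin at its centre.
- mould_l: Small white mould, 56 x 50 x 70 mm, standing against the end stop in the row at press x -58 mm; origin at its centre.
- mould_r: Small white mould, 56 x 50 x 70 mm, standing against the end stop in the row at press x +58 mm; origin at its centre.
- mould_spare: Spare small white mould, 56 x 50 x 70 mm, standing on the table on the other side of the press from the filler; origin at its centre. To be left alone.
- small_cheese: Bystander, loose, to be left alone: small red waxed cheese, 70 mm across, 36 high; origin under its centre.
- jar: Bystander, loose, to be left alone: amber jar with white cap, 56 mm across, 85 high; origin under its centre.
Mind the look-alikes: they are no part of the job. What is shaped like the mould_l but green is not meant. Of the things shaped like the filler, the blue one is meant.

How it is judged:
On the way, in this order (a step that is already met when the one before it is completed fails the run):
1. the fallen mould stands upright on the bed in its own row (angle between mould_fallen's own z axis and vertical below 0.12 rad and z of mould_fallen in the frame of press between 0.059 and 0.071 m and y of mould_fallen in the frame of press between -0.025 and 0.125 m and ((x of mould_fallen in the frame of press between -0.066 and -0.05 m and x of mould_long in the frame of press between 0.05 and 0.066 m) or (x of mould_fallen in the frame of press between 0.05 and 0.066 m and x of mould_long in the frame of press between -0.066 and -0.05 m))), for 0.2 s.
2. the filler stands on the bed in the same row as the mould that had fallen (angle between the z axis of filler and the z axis of press, either way round below 0.12 rad and z of filler in the frame of press between 0.059 and 0.071 m and y of filler in the frame of press between -0.025 and 0.125 m and angle between mould_fallen's own z axis and vertical below 0.12 rad and z of mould_fallen in the frame of press between 0.059 and 0.071 m and ((x of filler in the frame of press between -0.066 and -0.05 m and x of mould_fallen in the frame of press between -0.066 and -0.05 m) or (x of filler in the frame of press between 0.05 and 0.066 m and x of mould_fallen in the frame of press between 0.05 and 0.066 m))), for 0.2 s.
At the end, for the whole second after the job is handed in: Moulds and filler stand on the bed (tilt under 0.12 rad, height within 6 mm, within 8 mm of the row's centre line), the filler in the fallen mould's row; the head is held at 0.024 or more, the plate square within 0.03 rad and still, pressing each row with over 1.5 N (angle between the z axis of filler and the z axis of press, either way round below 0.12 rad and z of filler in the frame of press between 0.059 and 0.071 m and angle between each of mould_fallen, mould_long, mould_l, mould_r's own z axis and vertical below 0.12 rad and z of mould_fallen in the frame of press between 0.059 and 0.071 m and z of mould_long in the frame of press between 0.059 and 0.071 m and z of mould_l in the frame of press between 0.059 and 0.071 m and z of mould_r in the frame of press between 0.059 and 0.071 m and y of filler in the frame of press between -0.025 and 0.125 m and y of mould_fallen in the frame of press between -0.025 and 0.125 m and y of mould_long in the frame of press between -0.025 and 0.125 m and ((x of filler in the frame of press between -0.066 and -0.05 m and x of mould_fallen in the frame of press between -0.066 and -0.05 m and x of mould_long in the frame of press between 0.05 and 0.066 m) or (x of filler in the frame of press between 0.05 and 0.066 m and x of mould_fallen in the frame of press between 0.05 and 0.066 m and x of mould_long in the frame of press between -0.066 and -0.05 m)) and x of mould_l in the frame of press between -0.066 and -0.05 m and x of mould_r in the frame of press between 0.05 and 0.066 m and value of joint ram above 0.024 m and angle between the y axis of plate and the y axis of press, either way round below 0.03 rad and contact force between plate and mould_long above 1.5 N and (contact force between plate and filler above 1.5 N or contact force between plate and mould_fallen above 1.5 N) and linear speed of plate below 0.01 m/s); the arm keeps its last pose, push and grip.
It fails at once if a mould that stood in the press is knocked over (angle between any of mould_long, mould_l, mould_r's own z axis and vertical above 0.6 rad).
It fails at once if the spare mould, the small cheese or the jar is disturbed (moved over 30 mm) (distance of any of mould_spare, small_cheese, jar from where it was at the start of the episode above 0.03 m).
It also fails if it takes over 72 s, if anything falls off the work surface, if the arm or the gripper's body presses on something with over 40 N, if the wrist force passes 120 N, or if a joint passes its speed limit or range.

## Working session

There is one attempt and no reset: what is moved stays moved. The work goes in short steps, Python scripts to look and compute and a tool call to move; the robot and the scene stay as the last step left them, time stands still between calls to the robot, and variables do not carry over. Pictures are saved under pics/ and viewed, about 8 in all and at most 12, crops included, and the job is handed in when it is done.

Besides the shell and the picture viewer there is one more tool, called after "Emit:" by a JSON object that holds its "method" and its "body", one argument or row to a line. arm_command: Moves the arm, as the interface text tells. Its arguments: {"type":"object","properties":{"targets":{"type":"string"},"grip":{"type":"number"},"grip_force":{"type":"number"}},"required":["targets"]}

```bash
mkdir -p pics
cat > h.py <<'E'
import numpy as np, cv2
from workcell import manip
def grab(n):
    m=manip.camera_model(n); im,d=manip.get_image(n)
    K=np.array(m["intrinsics"]);D=np.array(m["distortion"]);T=np.array(m["cam_to_world"])
    v,u=np.mgrid[0:480,0:640]
    p=cv2.undistortPoints(np.stack([u,v],-1).reshape(-1,1,2).astype(np.float64),K,D).reshape(480,640,2)
    P=np.dstack([p[...,0]*d,p[...,1]*d,d])@T[:3,:3].T+T[:3,3]
    P[d<=0]=np.nan
    return im,P,T
E
python3 - <<'E'
from h import *
s=manip.state(); print({k:np.round(v,3) for k,v in s.items()})
for n in("top","side"):
    im,P,T=grab(n); np.savez(f"{n}0.npz",im=im,P=P); cv2.imwrite(f"pics/{n}0.png",im); print(n,T.round(3).tolist())
E
```

```text
{'clock': np.float64(0.0), 'joint_positions': array([-1.211,  0.616, -0.013,  1.425,  0.008,  1.103, -0.04 ]), 'qd': array([ 0.   , -0.   ,  0.   ,  0.001, -0.   ,  0.001,  0.   ]), 'joint_torque': array([-0.0000e+00, -4.6922e+01,  2.5900e-01, -1.7104e+01,  1.0000e-02,
        1.0000e-02, -0.0000e+00]), 'tcp_pos': array([0.244, 0.602, 0.23 ]), 'tool_rot': array([ 0.001,  0.83 ,  0.558, -0.001]), 'force': array([-0.587,  1.078, -0.792]), 'ft_torque': array([-0.053,  0.022, -0.009]), 'finger_gap': np.float64(0.999)}
top [[0.021, -0.99, 0.14, 0.324], [-0.999, -0.017, 0.028, -0.038], [-0.025, -0.14, -0.99, 1.191], [0.0, 0.0, 0.0, 1.0]]
side [[-0.993, -0.088, 0.074, 0.428], [-0.114, 0.719, -0.686, 0.684], [0.007, -0.69, -0.724, 0.858], [0.0, 0.0, 0.0, 1.0]]
```

View pics/top0.png

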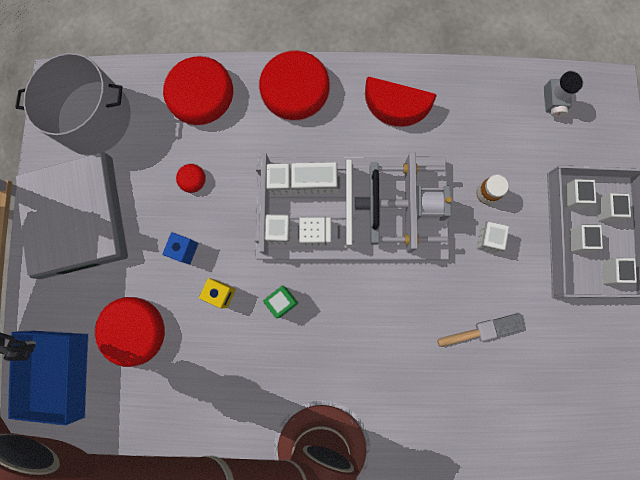

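View pics/side0.png

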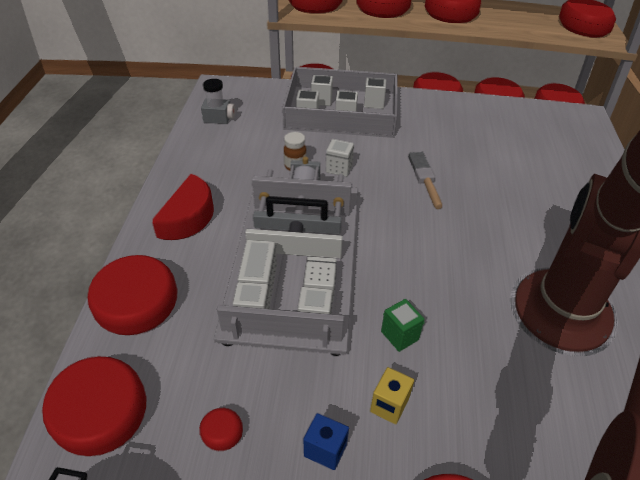

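The top view shows the stop on the left (world +y). The near row holds a small mould (277,228) and the fallen one (314,229); the long mould (314,175) is in the far row. The blue filler is at (180,248), the spare at (494,236), the jar at (494,188) and the small red cheese at (190,178). The side view agrees.

```bash
python3 - <<'E'
from h import *
z=np.load("top0.npz");im=z["im"];P=z["P"]
def rect(name,u0,u1,v0,v1,zl,zh,col=None):
    Q=P[v0:v1,u0:u1].reshape(-1,3);C=im[v0:v1,u0:u1].reshape(-1,3).astype(int)
    k=(Q[:,2]>zl)&(Q[:,2]<zh)
    if col is not None:k&=col(C)
    Q=Q[k]; r=cv2.minAreaRect((Q[:,:2]*1000).astype(np.float32))
    print(name,len(Q),"z",np.median(Q[:,2]).round(4),"c",np.round(r[0],1),"s",np.round(r[1],1),"a",round(r[2],1), "min",(Q.min(0)*1000).round(),"max",(Q.max(0)*1000).round())
rect("press_bed",240,470,150,270,.02,.04)
rect("long",289,342,158,192,.09,.11)
rect("mr",262,292,158,192,.092,.11)
rect("ml",262,292,212,245,.092,.11)
rect("fallen",296,336,212,247,.07,.09)
rect("fallen hi",296,336,212,247,.065,.12)
rect("plate",343,356,150,255,.085,.11)
rect("handle",365,385,155,235,.12,.15)
rect("stop",250,270,150,265,.085,.105)
rect("frame",403,420,150,255,.1,.13)
rect("filler",155,205,225,270,.06,.08)
rect("spare",475,515,215,255,.06,.08)
E
python3 -c "
import cv2
a=cv2.imread('pics/top0.png');cv2.imwrite('pics/c1.png',cv2.resize(a[140:280,150:400],None,fx=3.2,fy=3.2,interpolation=cv2.INTER_CUBIC))"
```

```text
press_bed 10497 z 0.0304 c [552.  -57.9] s [241.8 440.7] a 1.1 min [ 427. -280.   21.] max [675. 163.  40.]
long 1194 z 0.1003 c [608.   28.8] s [ 57.9 105.5] a 2.3 min [579. -24.  90.] max [638.  83. 107.]
mr 725 z 0.0999 c [609.9 111.2] s [77.2 60.8] a 2.5 min [570.  80.  92.] max [647. 143. 107.]
ml 706 z 0.0999 c [490.7 107. ] s [70.8 59. ] a 2.4 min [454.  78.  92.] max [525. 138. 106.]
fallen 803 z 0.0802 c [489.2  21.1] s [55.4 68.4] a 1.6 min [461. -13.  70.] max [517.  56.  88.]
fallen hi 819 z 0.0801 c [489.2  21.1] s [55.4 68.4] a 1.6 min [461. -13.  66.] max [517.  56.  88.]
plate 566 z 0.0955 c [551.4 -53. ] s [191.2  15.4] a 1.7 min [456. -63.  85.] max [647. -43. 104.]
handle 388 z 0.1359 c [ 550.8 -105. ] s [122.6  13. ] a 0.4 min [ 490. -112.  120.] max [612. -98. 142.]
stop 793 z 0.0969 c [547.6 133.4] s [220.3  23.2] a 1.9 min [437. 119.  86.] max [658. 146. 104.]
frame 820 z 0.1145 c [ 553.6 -191. ] s [211.2  22.9] a 0.8 min [ 448. -202.  100.] max [ 659. -178.  121.]
filler 533 z 0.0702 c [448.1 333.6] s [51.7 54.9] a 70.0 min [416. 302.  61.] max [481. 366.  77.]
spare 562 z 0.0699 c [ 486.8 -378.4] s [51.8 56.2] a 78.9 min [ 456. -407.   60.] max [ 517. -349.   76.]
```

View pics/c1.png

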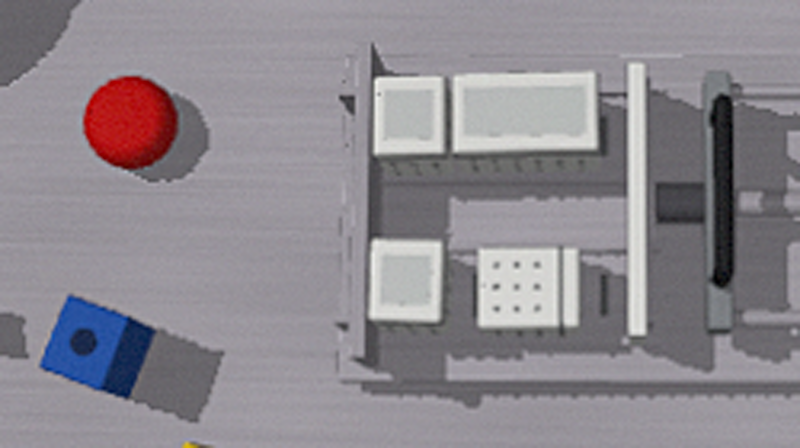

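Measured: press yaw is about +1.3° and its origin is near (0.551, 0.002). The fallen mould spans y -13 to 56 mm, with its lid towards -y and 26 mm free before mould_l. Moving above its lid end.

Emit:
{"method": "arm_command", "body": {
  "targets": "24.6 -60.2 -6 -66.5;24.6 -60.2 -6 -66.5;24.6 -60.2 -6 -66.5;24.6 -60.2 -6 -66.5;24.6 -60.2 -6 -66.5;24.6 -60.2 -6 -66.5;24.6 -60.2 -6 -66.5;24.6 -60.2 -6 -66.5;24.6 -60.2 -6 -66.5;24.6 -60.2 -6 -66.5;24.6 -60.2 -6 -66.5;24.6 -60.2 -6 -66.5;24.6 -60.2 -6 -66.5;24.6 -60.2 -6 -66.5;24.6 -60.2 -6 -66.5;24.6 -60.2 -6 -66.5;24.6 -60.2 -6 -66.5",
  "grip": 8.54
}}

```text
clock: 1.8
tcp_pos: [0.49, 0.0024, 0.1712]
tool_rot: [-0.001, 1.0, 0.014, -0.0]
force: [0.6, 0.1, -0.6]
finger_gap: 1.002
```

Emit:
{"method": "arm_command", "body": {
  "targets": "0 0 -5 0;0 0 -9 0;0 0 -11 0;0 0 -13 0;0 0 -13 0;0 0 -13 0"
}}

```text
clock: 2.4
tcp_pos: [0.4906, 0.0014, 0.0416]
tool_rot: [-0.0, 1.0, 0.013, -0.0]
force: [0.4, -0.3, 1.0]
finger_gap: 1.0
```

Emit:
{"method": "arm_command", "body": {
  "targets": "0 0 0 0;0 0 0 0;0 0 0 0;0 0 0 0;0 0 0 0;0 0 0 0;0 0 0 0;0 0 0 0",
  "grip": 4.5,
  "grip_force": 20
}}

```text
clock: 3.2
tcp_pos: [0.4911, 0.0005, 0.0425]
tool_rot: [-0.0, 1.0, 0.012, 0.001]
force: [-1.4, 0.7, 6.8]
finger_gap: 0.654
```

Emit:
{"method": "arm_command", "body": {
  "targets": "0 0 1 0;0 0.2 2 0;0 0.5 3 0;0 0.8 4 0;0 1 5 0;0 1 6 0;0 1 6.5 0;0 1 6.5 0;0 1 6.5 0"
}}

```text
clock: 4.1
tcp_pos: [0.4904, 0.0101, 0.1062]
tool_rot: [0.0, 1.0, 0.012, -0.0]
force: [0.1, -0.2, -1.3]
finger_gap: 0.654
```

Run:
```python
from h import *
im,P,T=grab("side"); cv2.imwrite("pics/s1.png",cv2.resize(im[150:360,180:420],None,fx=2.5,fy=2.5))
```

```text
(no output)
```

View pics/s1.png

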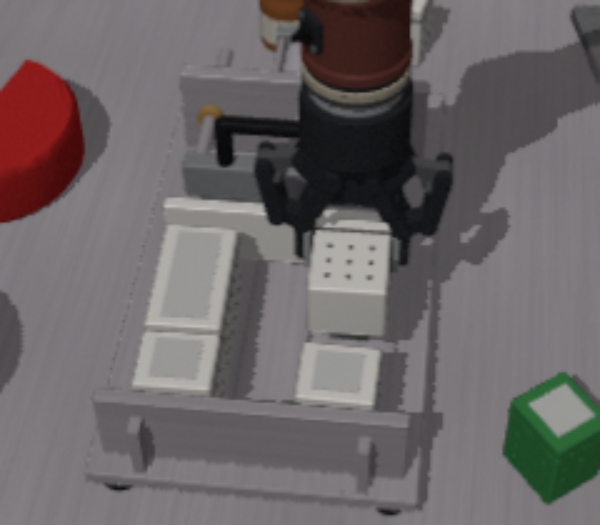

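The lifted mould hangs between the fingers, with its perforated side at (350,260) and its base face at (347,305). I'll measure the tilt from depth.

```bash
cat >> h.py <<'E'
def prof(x0=.470,x1=.510,n="side"):
    im,P,T=grab(n); Q=P.reshape(-1,3)
    k=(Q[:,0]>x0)&(Q[:,0]<x1)&(Q[:,1]>-.06)&(Q[:,1]<.14)&(Q[:,2]>.03)&(Q[:,2]<.17)
    Q=Q[k]*1000; o=np.lexsort((Q[:,2],)); 
    for y in range(-60,140,6):
        s=Q[(Q[:,1]>=y)&(Q[:,1]<y+6)]
        if len(s): print(y+3,len(s),np.percentile(s[:,2],[2,50,98]).round())
    return im
E
python3 -c "
from h import *
prof()"
```

```text
-57 9 [92. 95. 96.]
-51 38 [94. 96. 97.]
-45 21 [94. 96. 98.]
-3 3 [142. 142. 143.]
3 42 [141. 143. 145.]
9 57 [141. 143. 146.]
15 58 [ 30. 143. 146.]
21 86 [ 30. 142. 146.]
27 64 [ 30. 143. 145.]
33 63 [141. 143. 146.]
39 50 [141. 143. 146.]
45 65 [141. 143. 146.]
51 60 [140. 143. 146.]
57 53 [141. 143. 145.]
63 72 [137. 143. 146.]
69 409 [ 96. 121. 144.]
75 2 [125. 130. 135.]
81 15 [ 98.  99. 100.]
87 52 [ 97. 100. 102.]
93 59 [ 98. 100. 103.]
99 63 [ 98. 100. 102.]
105 61 [ 98. 100. 103.]
111 64 [ 98. 100. 103.]
117 64 [ 98. 100. 103.]
123 70 [ 97. 100. 103.]
129 110 [ 91.  98. 102.]
135 56 [93. 96. 99.]
141 19 [93. 96. 97.]
```

The mould is still level (top at 143 mm, base at y≈70), so the pads don't let it swing. I'll roll its base over mould_l's top edge, which the stop backs, moving the grip along an arc.

Emit:
{"method": "arm_command", "body": {
  "targets": "0 0.7 -0.3 0;0 1.1 -0.3 0;0 1.3 -0.1 0;0 1.6 0.3 0;0 1.9 0.7 0;0 2.1 1.1 0;0 2.45 1.5 0;0 2.85 1.9 0;0 3.3 2.27 0;0 3.3 2.27 0"
}}

```text
clock: 5.2
tcp_pos: [0.4903, 0.0431, 0.1296]
tool_rot: [0.0, 1.0, 0.013, -0.0]
force: [-0.7, -4.3, -0.4]
finger_gap: 0.652
```

```bash
python3 -c "
from h import *
im=prof();cv2.imwrite('pics/s2.png',cv2.resize(im[150:360,180:420],None,fx=2.5,fy=2.5))"
```

```text
-51 3 [93. 95. 95.]
-45 85 [84. 92. 97.]
-39 3 [89. 92. 96.]
27 3 [30. 30. 32.]
33 11 [165. 167. 168.]
39 65 [165. 168. 170.]
45 74 [162. 166. 169.]
51 87 [160. 164. 167.]
57 74 [158. 161. 165.]
63 85 [155. 159. 162.]
69 85 [153. 156. 160.]
75 85 [151. 154. 158.]
81 100 [101. 151. 155.]
87 204 [101. 115. 152.]
93 205 [101. 130. 150.]
99 165 [100. 138. 147.]
105 67 [100. 102. 105.]
111 68 [ 99. 101. 104.]
117 66 [ 99. 101. 104.]
123 75 [ 97. 101. 103.]
129 80 [ 93.  99. 102.]
135 83 [ 93.  96. 101.]
141 26 [93. 95. 97.]
```

It rotated 22° as intended, but the contact is close to the bottom corner. I'll back off, dip slightly and continue the arc.

Emit:
{"method": "arm_command", "body": {
  "targets": "0 -0.5 -0.2 0;0 -0.5 -0.77 0;0 0 -0.8 0;0 0.4 -0.6 0;0 0.8 -0.3 0;0 1.2 0 0;0 1.65 0.2 0;0 2.1 0.35 0;0 2.6 0.5 0;0 3.1 0.57 0;0 3.6 0.6 0;0 4.1 0.6 0;0 4.1 0.6 0"
}}

```text
clock: 6.55
tcp_pos: [0.4913, 0.0837, 0.1352]
tool_rot: [0.0, 1.0, 0.012, 0.001]
force: [-0.3, -4.1, 2.3]
finger_gap: 0.654
```

```bash
python3 -c "
from h import *
im=prof();cv2.imwrite('pics/s3.png',cv2.resize(im[150:360,180:420],None,fx=2.5,fy=2.5))"
```

```text
57 3 [167. 168. 168.]
63 2 [169. 169. 169.]
81 1 [168. 168. 168.]
87 55 [161. 167. 170.]
93 165 [152. 161. 168.]
99 182 [101. 148. 158.]
105 221 [100. 136. 146.]
111 235 [ 99. 125. 136.]
117 85 [ 98. 101. 125.]
123 69 [ 98. 100. 104.]
129 78 [ 93.  99. 102.]
135 84 [ 93.  96. 101.]
141 25 [93. 96. 98.]
```

Emit:
{"method": "arm_command", "body": {
  "targets": "0 0.3 -0.1 0;0 0.7 -0.2 0;0 1.1 -0.3 0;0 1.5 -0.45 0;0 1.9 -0.6 0;0 2.2 -0.8 0;0 2.2 -1.0 0;0 2.2 -1.2 0;0 2.2 -1.2 0"
}}

```text
clock: 7.5
tcp_pos: [0.4908, 0.1096, 0.124]
tool_rot: [-0.002, 1.0, 0.013, 0.0]
force: [-1.3, 1.3, 10.4]
finger_gap: 0.651
```

```bash
python3 -c "
from h import *
im=prof();cv2.imwrite('pics/s4.png',cv2.resize(im[150:360,180:420],None,fx=2.5,fy=2.5))"
```

```text
99 12 [169. 169. 170.]
105 12 [168. 169. 170.]
111 37 [140. 169. 170.]
117 649 [100. 135. 169.]
123 77 [ 92. 100. 104.]
129 116 [ 87.  95. 101.]
135 47 [93. 95. 98.]
141 19 [93. 95. 97.]
```

View pics/s4.png

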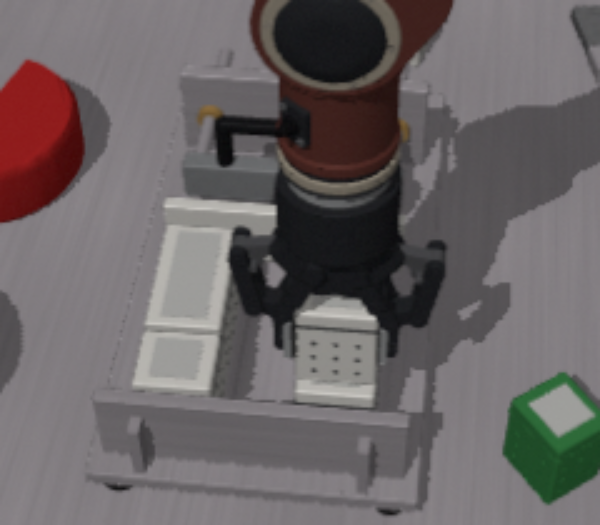

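The mould stands lid-up on mould_l (top at 169 mm, +y face at y≈120). Lifting it, moving it back 45 mm and lowering it into its lane.

Emit:
{"method": "arm_command", "body": {
  "targets": "0 0 1 0;0 -0.5 2 0;0 -2.5 2 0;0 -4 2 0;0 -4.5 1.8 0;0 -4.5 0 0;0 -4.5 -2.5 0;0 -4.5 -4.5 0;0 -4.5 -5.5 0;0 -4.5 -6.2 0;0 -4.5 -6.5 0;0 -4.5 -6.5 0"
}}

```text
clock: 8.75
tcp_pos: [0.4908, 0.0614, 0.0581]
tool_rot: [-0.0, 1.0, 0.012, 0.0]
force: [-0.9, -0.1, -2.1]
finger_gap: 0.655
```

```bash
python3 -c "
from h import *
im=prof();print(manip.state()['tcp_pos'])"
```

```text
51 26 [103. 105. 106.]
57 56 [103. 105. 108.]
63 68 [ 95. 104. 108.]
69 182 [ 84.  96. 139.]
75 120 [133. 145. 164.]
81 154 [ 98. 154. 166.]
87 65 [ 98. 100. 163.]
93 58 [ 97. 100. 102.]
99 58 [ 98. 100. 103.]
105 69 [ 97. 101. 103.]
111 63 [ 97. 100. 103.]
117 68 [ 96. 100. 103.]
123 67 [ 97. 100. 103.]
129 119 [ 89.  95. 102.]
135 41 [93. 95. 98.]
141 26 [94. 96. 99.]
[0.49102165 0.06131672 0.05845767]
```

Emit:
{"method": "arm_command", "body": {
  "targets": "0 0 -0.3 0;0 0 -0.5 0;0 0 -0.6 0;0 0 -0.6 0"
}}

```text
clock: 9.2
tcp_pos: [0.4911, 0.0624, 0.0532]
tool_rot: [-0.001, 1.0, 0.013, 0.001]
force: [-1.5, 2.2, 5.5]
finger_gap: 0.655
```

Emit:
{"method": "arm_command", "body": {
  "targets": "0 0 0 0;0 0 0 0;0 0 0 0;0 0 0 0;0 0 1 0;0 0 3 0;0 0 6 0;0 0 10 0;0 0 12 0;0 0 12 0",
  "grip": 8.54
}}

```text
clock: 10.2
tcp_pos: [0.4928, 0.0612, 0.1756]
tool_rot: [-0.001, 1.0, 0.012, 0.004]
force: [-0.6, -0.0, -0.2]
finger_gap: 0.996
```

Run:
```python
from h import *
im=prof(); s=manip.state(); print(s['tcp_pos'],s['clock'])
im,P,T=grab("top"); np.savez("top1.npz",im=im,P=P); cv2.imwrite("pics/t1.png",cv2.resize(im[140:280,150:400],None,fx=3.2,fy=3.2,interpolation=cv2.INTER_CUBIC))
hsv=cv2.cvtColor(im,cv2.COLOR_BGR2HSV)
k=cv2.inRange(hsv,(105,120,30),(130,255,255)); k[:,:140]=0;k[:,210:]=0;k[:225]=0;k[275:]=0
Q=P[k>0];Q=Q[(Q[:,2]>.062)&(Q[:,2]<.079)];print("filler",cv2.minAreaRect((Q[:,:2]*1000).astype(np.float32)),np.median(Q,0))
im,P,T=grab("side");np.savez("side1.npz",im=im,P=P)
k=cv2.inRange(cv2.cvtColor(im,cv2.COLOR_BGR2HSV),(105,120,30),(130,255,255))
Q=P[k>0];Q=Q[(Q[:,2]>.062)&(Q[:,2]<.079)&(Q[:,0]>.38)&(Q[:,0]<.52)&(Q[:,1]>.28)&(Q[:,1]<.39)];print("filler side",cv2.minAreaRect((Q[:,:2]*1000).astype(np.float32)),np.median(Q,0))
```

```text
-57 11 [92. 94. 96.]
-51 56 [31. 95. 98.]
-45 415 [31. 69. 97.]
-39 29 [31. 57. 97.]
21 28 [ 97.  99. 101.]
27 43 [ 98. 100. 103.]
33 59 [ 97. 100. 103.]
39 53 [ 98. 100. 104.]
45 53 [ 98. 100. 104.]
51 56 [ 98. 101. 103.]
57 58 [ 98. 101. 104.]
63 59 [ 98. 100. 103.]
69 145 [ 85.  95. 102.]
75 1 [101. 101. 101.]
81 33 [ 98.  99. 101.]
87 55 [ 98. 100. 102.]
93 62 [ 98. 100. 104.]
99 63 [ 98. 100. 103.]
105 68 [ 97. 100. 103.]
111 59 [ 97. 100. 103.]
117 64 [ 97. 100. 103.]
123 75 [ 96. 100. 103.]
129 115 [ 88.  96. 101.]
135 46 [93. 95. 97.]
141 22 [93. 95. 97.]
[0.49138244 0.06127608 0.17370678] 10.25
filler ((447.9236145019531, 332.9050598144531), (49.58393478393555, 53.95378875732422), 71.31761932373047) [0.44723148 0.33222052 0.07021846]
filler side ((445.3362121582031, 336.2627258300781), (50.567359924316406, 56.1326904296875), 70.77723693847656) [0.44481408 0.33804349 0.0696564 ]
```

View pics/t1.png

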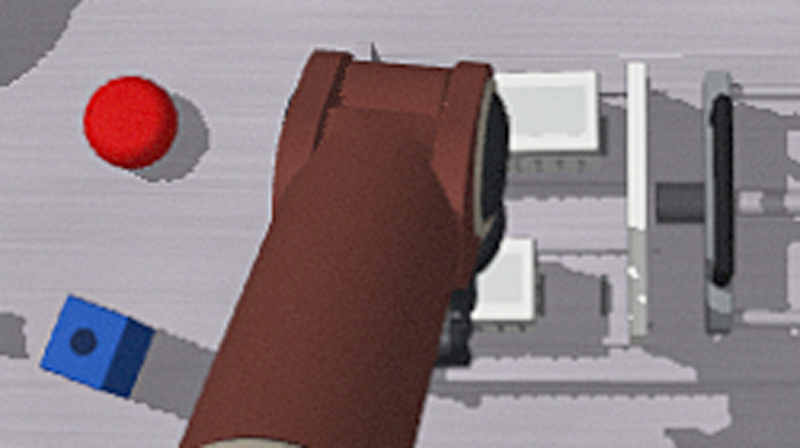

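The mould now stands upright at y 21–71 mm with its top at 100 mm. The filler centre is at about (0.4465, 0.335), yaw -19°. Going to the filler.

Emit:
{"method": "arm_command", "body": {
  "targets": "-4.5 27.4 0 -20.4;-4.5 27.4 0 -20.4;-4.5 27.4 0 -20.4;-4.5 27.4 0 -20.4;-4.5 27.4 0 -20.4;-4.5 27.4 0 -20.4;-4.5 27.4 0 -20.4;-4.5 27.4 0 -20.4;-4.5 27.4 -4 -20.4;-4.5 27.4 -8 -20.4;-4.5 27.4 -11 -20.4;-4.5 27.4 -13 -20.4;-4.5 27.4 -13.9 -20.4;-4.5 27.4 -13.9 -20.4;-4.5 27.4 -13.9 -20.4"
}}

```text
clock: 11.85
tcp_pos: [0.4466, 0.3345, 0.0338]
tool_rot: [-0.0, 0.986, -0.166, 0.001]
force: [0.1, -0.1, 0.4]
finger_gap: 1.002
```

Emit:
{"method": "arm_command", "body": {
  "targets": "0 0 0 0;0 0 0 0;0 0 0 0;0 0 0 0;0 0 0 0;0 0 0 0;0 0 0 0",
  "grip": 4.5,
  "grip_force": 40
}}

```text
clock: 12.55
tcp_pos: [0.4464, 0.3356, 0.0343]
tool_rot: [-0.001, 0.986, -0.165, 0.001]
force: [-0.2, -0.6, 6.0]
finger_gap: 0.652
```

Emit:
{"method": "arm_command", "body": {
  "targets": "0 0 3 0;0 0 7 0;0 0 12 0;0 0 14 0;0 0 14 0"
}}

```text
clock: 13.05
tcp_pos: [0.4472, 0.3363, 0.1762]
tool_rot: [-0.003, 0.986, -0.165, 0.002]
force: [0.3, 0.4, -2.7]
finger_gap: 0.648
```

```bash
cat >> h.py <<'E'
def blue():
    im,P,T=grab("side")
    k=cv2.inRange(cv2.cvtColor(im,cv2.COLOR_BGR2HSV),(105,120,30),(130,255,255))
    t=manip.state()['tcp_pos']
    Q=P[k>0];Q=Q[np.linalg.norm(Q[:,:2]-t[:2],axis=1)<.06]; zt=np.percentile(Q[:,2],98)
    Q=Q[Q[:,2]>zt-.008]; print("tcp",t.round(4),"ztop",zt.round(4),len(Q),cv2.minAreaRect((Q[:,:2]*1000).astype(np.float32)),"ymax",Q[:,1].max(),"xr",Q[:,0].min(),Q[:,0].max())
    return im,P
E
python3 -c "
from h import *
blue()"
```

```text
tcp [0.4456 0.3356 0.1738] ztop 0.2144 955 ((448.51507568359375, 344.59429931640625), (33.920711517333984, 57.786075592041016), 68.42768096923828) ymax 0.36890480902361833 xr 0.4232161358756524 0.47841985806550413
```

Emit:
{"method": "arm_command", "body": {
  "targets": "4.6 -34.5 0 20.4;4.6 -34.5 0 20.4;4.6 -34.5 0 20.4;4.6 -34.5 0 20.4;4.6 -34.5 0 20.4;4.6 -34.5 0 20.4;4.6 -34.5 0 20.4;4.6 -34.5 0 20.4;4.6 -34.5 0 20.4;4.6 -34.5 0 20.4;4.6 -34.5 -1 20.4;4.6 -34.5 -2 20.4;4.6 -34.5 -2 20.4;4.6 -34.5 -2 20.4"
}}

```text
clock: 14.5
tcp_pos: [0.4911, -0.0092, 0.1524]
tool_rot: [-0.0, 1.0, 0.013, -0.001]
force: [-0.0, -1.1, -2.0]
finger_gap: 0.649
```

```bash
python3 -c "
from h import *
im,P=blue(); print(manip.state()['tool_rot'])
Q=P[150:360,180:420].reshape(-1,3);Q=Q[(Q[:,2]>.085)&(Q[:,2]<.1)&(Q[:,1]>-.07)&(Q[:,1]<-.03)&(Q[:,0]>.455)&(Q[:,0]<.65)]
print('plate',cv2.minAreaRect((Q[:,:2]*1000).astype(np.float32)),Q[:,1].max()); s=Q[Q[:,0]<.52];print(np.percentile(s[:,1],[2,50,98]))
prof()
cv2.imwrite('pics/s5.png',cv2.resize(im[150:360,180:420],None,fx=2.5,fy=2.5))"
```

```text
tcp [ 0.4915 -0.0094  0.1528] ztop 0.1899 641 ((490.63519287109375, -8.008724212646484), (55.32484817504883, 52.1955680847168), 4.026947021484375) ymax 0.018255959787383924 xr 0.4620150561601434 0.5184713930025304
[ 2.35366476e-05  9.99921118e-01  1.25586351e-02 -1.92943643e-04]
plate ((549.2286987304688, -54.609130859375), (187.63050842285156, 30.343379974365234), 2.2448859214782715) -0.03779644827372508
[-0.05706297 -0.04711992 -0.04300554]
-51 17 [30. 31. 32.]
-45 99 [30. 46. 55.]
-39 14 [30. 32. 52.]
9 3 [142. 147. 155.]
15 422 [121. 145. 169.]
21 28 [ 96.  99. 153.]
27 45 [ 97. 100. 102.]
33 56 [ 97. 101. 104.]
39 54 [ 98. 100. 104.]
45 56 [ 98. 100. 103.]
51 56 [ 98. 100. 103.]
57 55 [ 98. 100. 104.]
63 66 [ 97. 100. 104.]
69 137 [ 86.  95. 102.]
75 4 [ 90.  90. 100.]
81 31 [ 97.  99. 101.]
87 60 [ 97. 100. 102.]
93 60 [ 99. 100. 103.]
99 61 [ 98. 100. 103.]
105 67 [ 98. 100. 102.]
111 61 [ 98. 100. 104.]
117 60 [ 97. 100. 102.]
123 77 [ 97. 100. 103.]
129 115 [ 88.  96. 101.]
135 44 [93. 95. 98.]
141 26 [94. 96. 98.]
```

View pics/s5.png

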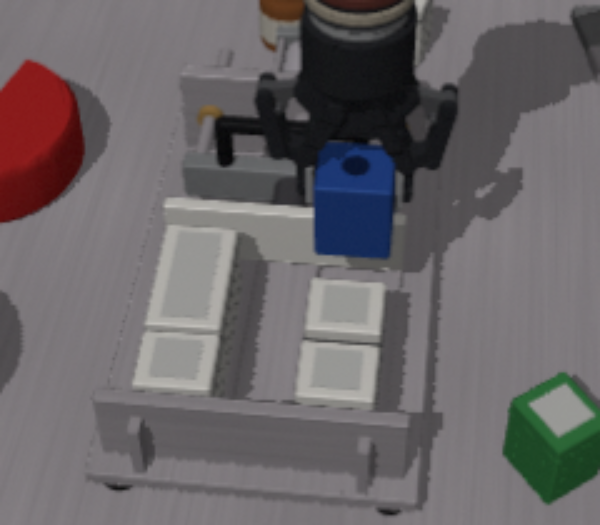

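The filler hangs over the gap with its front face at y≈17 mm and the mould's face at ≈20. Shifting it 4 mm back and lowering.

Emit:
{"method": "arm_command", "body": {
  "targets": "0.1 -0.4 0 0;0.1 -0.4 -1.5 0;0.1 -0.4 -3.5 0;0.1 -0.4 -5 0;0.1 -0.4 -6.5 0;0.1 -0.4 -7.5 0;0.1 -0.4 -8.2 0;0.1 -0.4 -8.5 0;0.1 -0.4 -8.5 0"
}}

```text
clock: 15.5
tcp_pos: [0.4927, -0.0139, 0.068]
tool_rot: [0.0, 1.0, 0.012, 0.0]
force: [-0.1, -0.2, -0.8]
finger_gap: 0.65
```

```bash
python3 -c "
from h import *
blue();print(manip.state()['force'])"
```

```text
tcp [ 0.4929 -0.0139  0.0683] ztop 0.1076 555 ((491.3669738769531, -12.966514587402344), (51.323184967041016, 56.78253936767578), 89.46487426757812) ymax 0.01269284153898953 xr 0.46309465085982104 0.5197258291358794
[-0.81780768  0.34093281 -2.09903583]
```

Emit:
{"method": "arm_command", "body": {
  "targets": "0 0 -0.3 0;0 0 -0.5 0;0 0 -0.5 0"
}}

```text
clock: 15.85
tcp_pos: [0.493, -0.0139, 0.0642]
tool_rot: [-0.0, 1.0, 0.012, 0.001]
force: [-1.8, 0.1, 6.4]
finger_gap: 0.65
```

Emit:
{"method": "arm_command", "body": {
  "targets": "0 0 0 0;0 0 0 0;0 0 0 0;0 0 0 0;0 0 1 0;0 0 3 0;0 0 6 0;0 0 10 0;0 0 13 0;0 0 13 0",
  "grip": 8.54
}}

```text
clock: 16.85
tcp_pos: [0.4955, -0.0143, 0.1977]
tool_rot: [-0.0, 1.0, 0.012, 0.005]
force: [0.7, -0.6, -0.4]
finger_gap: 1.002
```

Run:
```python
from h import *
s=manip.state(); print(s['tcp_pos'],s['joint_positions'].round(2),s['clock'])
prof()
im,P,T=grab("side")
k=cv2.inRange(cv2.cvtColor(im,cv2.COLOR_BGR2HSV),(105,120,30),(130,255,255))
Q=P[k>0];Q=Q[(Q[:,2]>.092)&(Q[:,1]<.06)&(Q[:,1]>-.08)]*1000;print(len(Q),np.median(Q[:,2]),cv2.minAreaRect(Q[:,:2].astype(np.float32)))
Q=P[200:300,250:360].reshape(-1,3)
h=P.reshape(-1,3);h=h[(h[:,2]>.125)&(h[:,2]<.145)&(abs(h[:,0]-.58)<.03)&(h[:,1]<-.08)&(h[:,1]>-.14)];print("handle",len(h),h.mean(0),h.min(0),h.max(0))
```

```text
[ 0.49547646 -0.01430034  0.19766087] [-0.28  0.43  0.38  1.92 -0.22  0.82  0.24] 16.85
-57 9 [93. 95. 96.]
-51 42 [93. 96. 97.]
-45 54 [91. 95. 98.]
-39 11 [ 97.  98. 100.]
-33 46 [ 96. 100. 102.]
-27 49 [ 97. 100. 102.]
-21 45 [ 98. 100. 103.]
-15 51 [ 98. 100. 102.]
-9 48 [ 97. 100. 102.]
-3 50 [ 97. 100. 103.]
3 52 [ 97. 100. 102.]
9 113 [ 87.  96. 102.]
15 17 [ 90.  96. 100.]
21 25 [ 97. 100. 102.]
27 47 [ 98. 100. 103.]
33 57 [ 98. 100. 103.]
39 49 [ 98. 100. 102.]
45 57 [ 98. 100. 103.]
51 60 [ 98. 100. 103.]
57 54 [ 98. 100. 103.]
63 62 [ 97. 100. 103.]
69 139 [ 85.  95. 102.]
81 36 [ 97.  99. 101.]
87 49 [ 98. 100. 102.]
93 67 [ 98. 100. 103.]
99 59 [ 97. 100. 103.]
105 62 [ 98. 100. 103.]
111 65 [ 98. 100. 103.]
117 64 [ 97. 100. 102.]
123 76 [ 97. 100. 103.]
129 113 [ 89.  96. 101.]
135 41 [94. 95. 97.]
141 23 [93. 95. 98.]
608 99.41506326685979 ((491.88787841796875, -12.295936584472656), (54.149391174316406, 52.774234771728516), 1.3838757276535034)
handle 154 [ 0.58778697 -0.10037961  0.1333948 ] [ 0.55986736 -0.1107178   0.12531858] [ 0.60983926 -0.09350267  0.13895561]
```

The filler stands in the lane: top at 99.4 mm, square to 1.4°, centre at (0.492, -0.012). Turning the jaws and going to the handle.

Emit:
{"method": "arm_command", "body": {
  "targets": "2 -3 1 9;3 -5 1 18;4 -7 1 27;5.9 -9.2 1 36;5.9 -9.2 1 45;5.9 -9.2 1 54;5.9 -9.2 1 63;5.9 -9.2 1 72;5.9 -9.2 1 81;5.9 -9.2 1 90;5.9 -9.2 1 90;5.9 -9.2 1 90;5.9 -9.2 1 90;5.9 -9.2 1 90",
  "grip": 6
}}

```text
clock: 18.35
tcp_pos: [0.5512, -0.1057, 0.2024]
tool_rot: [-0.001, 0.699, 0.715, -0.0]
force: [-0.0, 0.1, 0.2]
finger_gap: 0.701
```

Run:
```python
from h import *
s=manip.state(); print(s['tcp_pos'],s['tool_rot'],s['joint_positions'].round(2),s['clock'])
im,P,T=grab("wrist"); cv2.imwrite("pics/w1.png",im)
h=P.reshape(-1,3);b=im.reshape(-1,3).max(1);k=(h[:,2]>.124)&(h[:,2]<.142)&(b<70)&(abs(h[:,0]-.552)<.045)&(h[:,1]<-.07)&(h[:,1]>-.15);h=h[k];print("handle",len(h),h.mean(0),h.min(0),h.max(0))
```

```text
[ 0.55118114 -0.10571583  0.20236092] [-5.62334708e-04  6.98812637e-01  7.15304403e-01 -4.38343523e-04] [ 0.19  0.51 -0.06  1.72  0.03  0.91  1.71] 18.35
handle 2691 [ 0.54885311 -0.10700507  0.13640335] [ 0.50700605 -0.11432268  0.1303497 ] [ 0.59698667 -0.09992884  0.13952197]
```

View pics/w1.png

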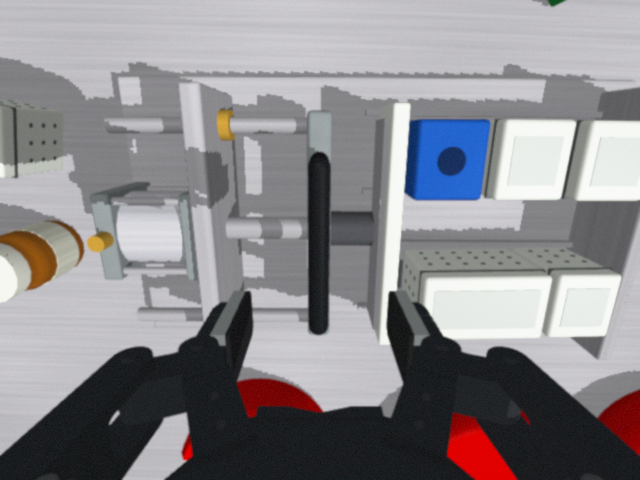

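The handle bar is centred between the open fingers (vertical bar at (319,243)). The blue filler and both moulds stand in line. Lowering and gripping.

Emit:
{"method": "arm_command", "body": {
  "targets": "0 -0.1 -4 0;0 -0.1 -7 0;0 -0.1 -8.3 0;0 -0.1 -8.6 0;0 -0.1 -8.6 0;0 -0.1 -8.6 0"
}}

```text
clock: 19.0
tcp_pos: [0.5528, -0.1069, 0.1184]
tool_rot: [0.001, 0.698, 0.716, 0.001]
force: [0.1, -1.4, -0.0]
finger_gap: 0.701
```

Emit:
{"method": "arm_command", "body": {
  "targets": "0 0 0 0;0 0 0 0;0 0 0 0;0 0 0 0;0 0 0 0;0 0 0 0;0 0 0 0;0 0 0 0",
  "grip": 0.5,
  "grip_force": 70
}}

```text
clock: 19.8
tcp_pos: [0.5519, -0.1063, 0.1178]
tool_rot: [0.0, 0.698, 0.716, 0.0]
force: [-0.5, 2.5, 5.3]
finger_gap: 0.134
```

Emit:
{"method": "arm_command", "body": {
  "targets": "0 0.2 0 0;0 0.4 0 0;0 0.6 0 0;0 0.8 0 0;0 1 0 0;0 1.2 0 0;0 1.4 0 0;-0.05 1.6 0 0;-0.05 1.8 0 0;-0.05 2 0 0;-0.05 2.1 0 0;-0.05 2.2 0 0;-0.05 2.2 0 0;-0.05 2.2 0 0"
}}

```text
clock: 21.2
tcp_pos: [0.5515, -0.0905, 0.1178]
tool_rot: [0.003, 0.7, 0.714, -0.002]
force: [-0.4, -7.1, 4.8]
finger_gap: 0.135
```

Run:
```python
from h import *
s=manip.state(); print(s['tcp_pos'],s['force'],s['finger_gap'])
prof();prof(.59,.63)
```

```text
[ 0.55154128 -0.09046233  0.11776888] [-0.35967809 -7.14887232  4.82548226] 0.1345226150853696
-45 10 [92. 94. 97.]
-39 40 [93. 96. 98.]
-33 22 [94. 97. 99.]
-27 44 [ 97.  99. 102.]
-21 43 [ 97. 100. 103.]
-15 56 [ 97. 100. 102.]
-9 50 [ 96. 100. 102.]
-3 46 [ 96. 100. 102.]
3 51 [ 98. 100. 103.]
9 54 [ 97. 100. 102.]
15 64 [ 95.  99. 102.]
21 50 [ 96.  99. 102.]
27 41 [ 98.  99. 102.]
33 52 [ 99. 100. 103.]
39 55 [ 98. 100. 103.]
45 56 [ 98. 101. 102.]
51 62 [ 98. 100. 102.]
57 53 [ 98. 100. 103.]
63 57 [ 97. 100. 103.]
69 141 [ 87.  96. 102.]
75 5 [90. 95. 99.]
81 29 [ 96.  99. 101.]
87 62 [ 98. 100. 102.]
93 58 [ 98. 100. 104.]
99 60 [ 98. 100. 103.]
105 64 [ 98. 100. 103.]
111 63 [ 98. 100. 102.]
117 69 [ 96. 100. 102.]
123 69 [ 97. 100. 102.]
129 120 [ 88.  97. 102.]
135 41 [93. 95. 98.]
141 25 [93. 95. 98.]
-39 1 [93. 93. 93.]
-33 31 [93. 95. 97.]
-27 40 [93. 96. 98.]
-21 25 [ 96.  98. 100.]
-15 46 [ 97. 100. 102.]
-9 42 [ 97. 100. 102.]
-3 54 [ 97. 100. 103.]
3 40 [ 97. 100. 102.]
9 55 [ 98. 100. 103.]
15 54 [ 98. 101. 103.]
21 50 [ 97. 100. 103.]
27 50 [ 97. 100. 102.]
33 56 [ 97. 100. 103.]
39 51 [ 98. 100. 102.]
45 54 [ 97. 100. 103.]
51 52 [ 97. 100. 103.]
57 55 [ 98. 100. 103.]
63 56 [ 97. 100. 102.]
69 56 [ 97. 100. 103.]
75 86 [ 92.  99. 102.]
81 45 [ 92.  96. 101.]
87 47 [ 97.  99. 102.]
93 55 [ 97. 100. 102.]
99 61 [ 97. 100. 103.]
105 52 [ 98. 100. 102.]
111 66 [ 98. 100. 103.]
117 59 [ 97. 100. 103.]
123 69 [ 97. 100. 102.]
129 68 [ 95.  99. 102.]
135 87 [ 91.  96. 101.]
141 23 [93. 95. 97.]
```

Emit:
{"method": "arm_command", "body": {
  "targets": "0 0.1 0 0;0 0.2 0 0;0 0.3 0 0;0 0.4 0 0;0 0.5 0 0;0 0.6 0 0;0 0.7 0 0;0 0.8 0 0;0 0.9 0 0;0 1 0 0;0 1.1 0 0;-0.05 1.2 0 0;-0.05 1.3 0 0;-0.05 1.4 0 0;-0.05 1.4 0 0;-0.05 1.4 0 0"
}}

```text
clock: 22.9
tcp_pos: [0.5514, -0.0817, 0.1178]
tool_rot: [0.006, 0.701, 0.713, -0.004]
force: [0.4, -14.5, 2.9]
finger_gap: 0.136
```

Emit:
{"method": "arm_command", "body": {
  "targets": "0 0.1 0 0;0 0.2 0 0;0 0.3 0 0;0 0.4 0 0;0 0.5 0 0;0 0.6 0 0;0 0.7 0 0;0 0.8 0 0;0 0.8 0 0;0 0.8 0 0;0 0.8 0 0"
}}

```text
clock: 24.0
tcp_pos: [0.5514, -0.0808, 0.1178]
tool_rot: [0.009, 0.702, 0.712, -0.007]
force: [1.3, -23.9, 2.2]
finger_gap: 0.132
```

```bash
cat > chk.py <<'E'
from h import *
s=manip.state(); print(s['tcp_pos'],s['force'],s['finger_gap'],s['clock'])
im,P,T=grab("side");cv2.imwrite("pics/chk%d.png"%int(s['clock']*10),cv2.resize(im[150:360,180:420],None,fx=2.5,fy=2.5))
Q=P.reshape(-1,3)
for a,b in((.465,.515),(.585,.632)):
    k=(Q[:,0]>a)&(Q[:,0]<b)&(Q[:,1]>-.06)&(Q[:,1]<.14)&(Q[:,2]>.03)&(Q[:,2]<.11)
    h=Q[k]; n,_=np.histogram(h[h[:,2]<.0945][:,1]*1000,bins=range(-60,141,3)); m=[(int(y),int(c)) for y,c in zip(range(-60,141,3),n) if c>8]
    n,_=np.histogram(h[:,1]*1000,bins=range(-60,141,3)); print(m,"first",[(y,int(c)) for y,c in zip(range(-60,141,3),n) if c][:9])
    for y in range(-30,130,20):
        t=h[(h[:,1]*1000>y)&(h[:,1]*1000<y+20)]; print(y,np.median(t[:,2]).round(4),end="; ")
    print()
E
python3 chk.py
```

```text
[ 0.55139281 -0.08081765  0.11781938] [  1.30165956 -23.90816148   2.18764435] 0.13226331683155695 24.0
[(-27, 9), (129, 29), (132, 12)] first [(-33, 13), (-30, 23), (-27, 37), (-24, 15), (-21, 14), (-18, 27), (-15, 31), (-12, 30), (-9, 34)]
-30 0.0979; -10 0.1; 10 0.0997; 30 0.0998; 50 0.1; 70 0.0996; 90 0.1003; 110 0.0998; 
[(135, 15)] first [(-30, 4), (-27, 22), (-24, 27), (-21, 25), (-18, 3), (-15, 23), (-12, 26), (-9, 27), (-6, 25)]
-30 0.0962; -10 0.1001; 10 0.1004; 30 0.1; 50 0.1001; 70 0.0994; 90 0.1002; 110 0.0998;
```

Force is 23.9 N and motion has stopped. Cross-checking ram travel and squareness by comparing the plate's top edge with the first picture.

Run:
```python
from h import *
def fit(P,y0,y1,xs):
    Q=P.reshape(-1,3);r=[]
    for a in xs:
        k=(abs(Q[:,0]-a)<.006)&(Q[:,1]>y0)&(Q[:,1]<y1)&(Q[:,2]>.0925)&(Q[:,2]<.0975)
        r.append(Q[k][:,1].mean()*1000 if k.sum()>3 else np.nan)
    return np.round(r,1)
xs=[.47,.485,.5,.515,.59,.605,.62,.635]
P0=np.load("side0.npz")["P"];im,P1,T=grab("side")
a=fit(P0,-.066,-.034,xs);b=fit(P1,-.041,-.008,xs);print(a,b,b-a)
print("stop",fit(P1,.128,.16,xs))
ok=~np.isnan(b);print("slope deg",np.degrees(np.polyfit(np.array(xs)[ok]*1000,b[ok],1)[0]))
im,P,T=grab("top"); np.savez("top2.npz",P=P,im=im)
z0=np.load("top0.npz")["P"]
for n,(u0,u1,v0,v1,zl) in dict(spare=(475,515,215,255,.06),jar=(475,515,170,205,.075),cheese=(170,212,158,200,.02)).items():
    f=lambda P:(lambda q:np.median(q[q[:,2]>zl],0).round(4))(P[v0:v1,u0:u1].reshape(-1,3))
    print(n,f(z0),f(P))
s=manip.state();print(s['force'],s['tcp_pos'],np.abs(s['qd']).max())
```

```text
[-49.4 -48.5 -48.  -48.3 -46.  -46.6 -45.7 -45. ] [-24.4 -26.9 -25.5 -25.8 -22.5 -22.  -21.2 -20.3] [25.  21.6 22.5 22.5 23.5 24.6 24.5 24.7]
stop [137.6 138.1 138.6 138.7 139.9 139.6 141.2 143.4]
slope deg 1.901555580941423
spare [ 0.4857 -0.3766  0.0699] [ 0.4858 -0.3767  0.0701]
jar [ 0.5951 -0.3786  0.085 ] [ 0.5954 -0.3783  0.0849]
cheese [0.6156 0.3209 0.0352] [0.6157 0.3214 0.0355]
[  0.98906994 -23.61612586   2.34074051] [ 0.55139781 -0.08078171  0.11779229] 0.0011718303296166888
```

```bash
ls pics
```

```text
c1.png
chk240.png
s1.png
s2.png
s3.png
s4.png
s5.png
side0.png
t1.png
top0.png
w1.png
```

View pics/chk240.png

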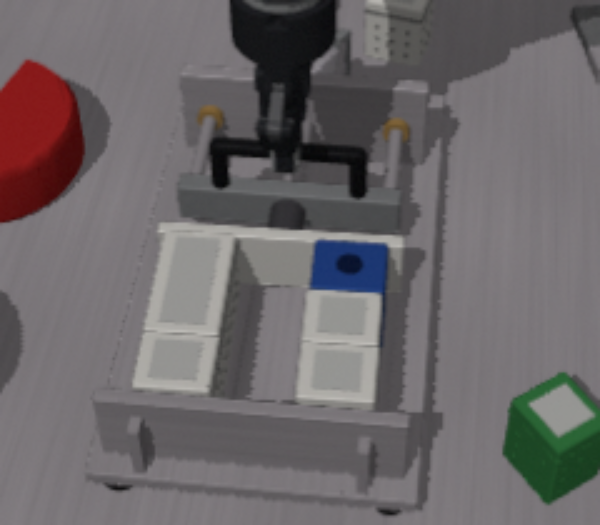

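Everything stands and the bystanders haven't moved, but the estimated ram travel (22.5–25.5 mm) is too close to 24. Looking for residual gaps.

Run:
```python
from h import *
a=np.load("top2.npz")["im"];im,P,T=grab("wrist")
b=cv2.imread("pics/side0.png")
s,P1,_=grab("side"); np.savez("side2.npz",P=P1,im=s)
c=np.vstack([cv2.resize(a[150:260,250:390],(600,300),interpolation=cv2.INTER_CUBIC),cv2.resize(s[225:330,220:350],(600,300),interpolation=cv2.INTER_CUBIC)])
cv2.imwrite("pics/cmp.png",c)
```

```text
(no output)
```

View pics/cmp.png

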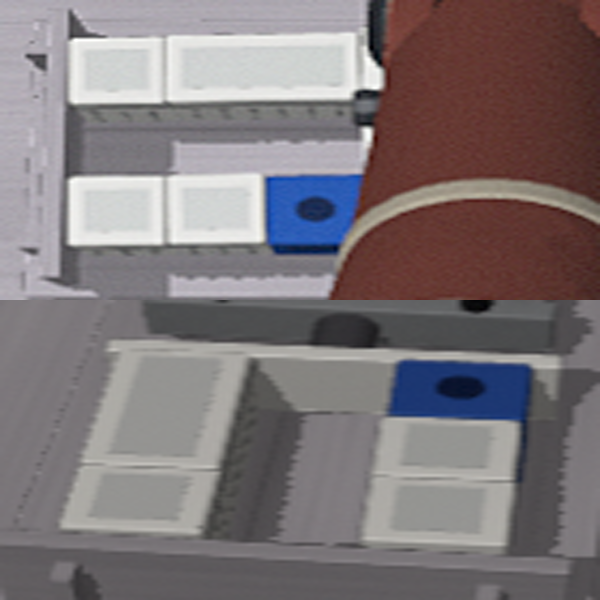

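The top crop shows both rows closed up: no gaps at (165,100), (165,210) or (265,210). The bottom (side) crop agrees. One more precise ram check, using the handle and crosshead away from the gripper.

Run:
```python
from h import *
z0=np.load("side0.npz");z1=np.load("side2.npz")
m=manip.camera_model("side");K=np.array(m["intrinsics"]);D=np.array(m["distortion"]);T=np.linalg.inv(np.array(m["cam_to_world"]))
def px(p): return cv2.projectPoints(np.array([p],float),cv2.Rodrigues(T[:3,:3])[0],T[:3,3],K,D)[0].ravel()
g0,g1=[cv2.cvtColor(z["im"],cv2.COLOR_BGR2GRAY) for z in(z0,z1)]
for n,p,w,h in [("handle post",(.607,-.1055,.125),9,12),("handle post2",(.499,-.108,.125),9,12),("cross end far",(.64,-.1,.095),9,9),("plate far end",(.645,-.048,.09),8,10),("plate mid",(.551,-.05,.09),25,10)]:
    u,v=px(p).round().astype(int); t=g0[v-h:v+h+1,u-w:u+w+1]
    R=cv2.matchTemplate(g1[v-h:v+h+31,u-w-8:u+w+9],t,cv2.TM_CCOEFF_NORMED)
    _,s,_,l=cv2.minMaxLoc(R); du,dv=l[0]-8,l[1]
    if 0<dv<R.shape[0]-1: a,b,c=R[dv-1,l[0]],R[dv,l[0]],R[dv+1,l[0]]; dv=dv+(a-c)/(2*(a-2*b+c))
    d=lambda r:px((p[0]-.023*r,p[1]+r,p[2]))[1]-px(p)[1]
    r=np.interp(dv,[d(x) for x in np.arange(0,.05,.001)],np.arange(0,.05,.001)); print(n,(u,v),round(s,2),du,round(float(dv),2),"ram",r.round(4))
```

```text
handle post (np.int64(268), np.int64(200)) 0.94 -2 8.38 ram 0.0245
handle post2 (np.int64(322), np.int64(204)) 0.86 -1 8.78 ram 0.0253
cross end far (np.int64(252), np.int64(212)) 0.87 -2 8.82 ram 0.0257
plate far end (np.int64(245), np.int64(232)) 0.84 -3 10.06 ram 0.0274
plate mid (np.int64(292), np.int64(235)) 0.84 -8 8.82 ram 0.0238
```

Emit:
{"method": "arm_command", "body": {
  "targets": "0 0.1 0 0;0 0.15 0 0;0 0.15 0 0;0 0.15 0 0;0 0.15 0 0;0 0.15 0 0;0 0.15 0 0;0 0.15 0 0"
}}

```text
clock: 25.05
tcp_pos: [0.5514, -0.0807, 0.1178]
tool_rot: [0.01, 0.703, 0.711, -0.007]
force: [0.3, -27.3, 1.1]
finger_gap: 0.132
```

The head is solid: 3.5 N more moved it only 0.1 mm. Easing back to about 24–25 N and handing in.

Emit:
{"method": "arm_command", "body": {
  "targets": "0 -0.15 0 0;0 -0.15 0 0;0 -0.15 0 0;0 -0.15 0 0;0 -0.15 0 0;0 -0.15 0 0"
}}

```text
clock: 25.65
tcp_pos: [0.5514, -0.0808, 0.1178]
tool_rot: [0.009, 0.703, 0.712, -0.007]
force: [1.1, -25.1, 1.6]
finger_gap: 0.138
```

```bash
python3 -c "
from h import *
s=manip.state();print(s['tcp_pos'],s['force'],abs(s['qd']).max())
print(manip.finish_job())"
```

```text
[ 0.55142234 -0.08076953  0.11781004] [  1.12620966 -25.05377113   1.60291295] 0.0013977125936667925
the job is handed in; nothing more can be done
None
```

I handed the job in at about 25.7 s, with the gripper still holding the press handle at about 25 N. The one check that stayed uncertain is how far the press head travelled.

**What I did:**
- **Fallen mould:** I gripped it at the lid end, but it did not swing down when lifted. I rolled its base over the top edge of the standing mould next to it, then set it upright in its row.
- **Filler:** I lowered the blue filler into the same row, between that mould and the press plate.
- **Press:** I pinched the handle and pushed until both rows closed up.

**Last checks:**
- **Standing:** all moulds and the filler stand, with tops at about 100 mm. The filler sits a few mm off the moulds' line across the row, which looked within the 8 mm tolerance.
- **Rows:** no gaps are visible in either row.
- **Bystanders:** the spare mould, jar and small cheese moved less than 1 mm.
- **Tightness:** the head was firm. About 3.5 N more push moved it only 0.1 mm, and it briefly reached 27 N before I eased back.
- **Squareness:** the plate measured about 1.9° against a press angle of about 1.4°, so it is square to roughly 0.5°.

**Where readings disagreed:** the estimates of head travel ranged from about 22 to 27 mm, depending on the method. Most were 24.5–25.7 mm and the gripper itself moved 25.5 mm. That is above the required 24 mm but under the nominal 27 mm. The contact force on each row could not be measured directly.

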